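# Pack the closed paints and glue into the craft caddy

## Task

Painting is over: pack the four closed things into the wooden craft caddy, each standing upright on the floor of its own compartment. The wide lidded tub goes in the large square compartment, the capped glue stick in the small square one, and the tall and the short lidded jar in the two oblong ones, one in each, either way round. Set them down gently rather than dropping them, and leave the open look-alikes (empty tub, empty jar, uncapped glue stick) standing where they are.

Things in the scene. Friction and masses are not known exactly. Their poses are not given: they have to be found in the camera images.
- caddy: Fixed open plywood tray 172 x 172 mm, 28 mm high, walls, partitions and floor 6 mm, turned any way. Origin: centre of its underside; x, y along its sides. Four compartments, centre (x, y) and inner size in x by y, mm: large square (-35, -35) 90 x 90; oblong (-35, 48) 90 x 64; oblong (48, -35) 64 x 90; small square (48, 48) 64 x 64. Partitions are as high as the rim.
- tub_center (a point): CLOSED wide white plastic paint tub with a flat grey lid: upright cylinder 60 mm across, 70 mm high, about 0.18 kg. This point is its centre, 35 mm above its underside; z up. To be packed in the large square compartment.
- tall_jar_center (a point): CLOSED tall narrow white plastic paint jar with a flat grey lid: upright cylinder 44 mm across, 96 mm high, about 0.15 kg. This point is its centre, 48 mm above its underside; z up. To be packed in an oblong compartment.
- short_jar_center (a point): CLOSED short white plastic paint jar with a flat grey lid: upright cylinder 44 mm across, 72 mm high, about 0.11 kg. This point is its centre, 36 mm above its underside; z up. To be packed in the other oblong compartment.
- glue_stick_center (a point): Glue stick with its long grey cap on: slim upright cylinder 30 mm across, 98 mm high, about 0.05 kg. This point is its centre, 49 mm above its underside; z up. To be packed in the small square compartment.
- empty_tub_center (a point): Look-alike, to be left: OPEN empty white tub with no lid, 58 mm across, 68 mm high, hollow when seen from above. This point is its centre, 34 mm above the table.
- empty_jar_center (a point): Look-alike, to be left: OPEN empty white jar with no lid, 42 mm across, 70 mm high, hollow when seen from above. This point is its centre, 35 mm above the table.
- spent_glue_center (a point): Look-alike, to be left: uncapped glue stick, shorter, 28 mm across, 72 mm high, with a narrow pale stub on top. This point is its centre, 36 mm above the table. A roll of tape and an eraser, both under 20 mm high, also lie among the things and do not matter.

How it is judged:
By the outcome, as a careful person would: the job done as asked, in the order asked, and still so for the second after the job is handed in, with the robot touching nothing.
It also fails if it takes over 99 s, if anything falls off the work surface, if the arm or the gripper's body presses on something with over 40 N, if the wrist force passes 120 N, or if a joint passes its speed limit or range.

## Robot

A 6-joint arm with a two-finger parallel gripper is mounted at the origin on the work surface. World frame = base frame: x ahead of the robot, y to its left, z up, the work surface at z = 0. Lengths are in mm, angles in rad, forces in N, time in s.
With the tool pointing down it reaches from about 350 to 775 mm from the base axis. Payload 7.3 kg.
Tool frame: the origin (TCP) lies at the very end of the fingers, on their centre line; the grasp point (between the pads) lies 19 mm behind it (bot.grip_point_offset is the distance from the TCP to the grasp point, in mm); z points along the fingers, y is the line along which they close (so a half turn about z gives the same grasp; the last joint's range is limited). The gripper opens to 92 mm and grips with 3 to 60 N. Pads are 19 mm wide; open, the fingers measure 130 mm over their backs; the gripper's body (75 mm by 190 mm) begins 47 mm behind the grasp point.
Start: joints at [1.148, 0.342, 1.524, -0, 1.275, -0.146], TCP at [143.456, 505.04, 226.741] pointing down, gripper open.
Joint ranges: [-2.53, 2.53], [-0.77, 2.02], [0.04, 2.7], [-1, 4.14], [0.28, 2.66], [-3.11, 3.11]. Speed limits (rad/s): [2.57, 2.57, 3.14, 3.14, 3.14, 3.14].

## Interface

Orientations are given as [roll, pitch, yaw] about the fixed x, y, z axes, in that order (R = Rz(yaw) Ry(pitch) Rx(roll)).
In Python, from plant import bot gives the robot as it stands. The module is installed in compiled form; this text tells all that it offers.
- The arm moves only by the shell command python3 -m jog 'ROWS' [OPENING]. ROWS is JSON, a list of rows, each a list of 6 numbers: the shift along the tool's x, y, z in mm, then the turn, a rotation vector about the tool's x, y, z in rad. In form: [[dx, dy, dz, rx, ry, rz], ...]. A call has 1 to 12 rows; each row shifts and turns the commanded pose from where the row before left it, along the tool's axes as they then stand; what a row does not reach is not made up. A row lasts 1/10 s, in which the tool goes at most 50 mm and 8.59 degrees, less where a joint would pass 70% of its speed; a pose out of reach is approached as far as the arm can. A call with a gripper value outside its range is refused whole. OPENING is the opening in per cent of the stroke, from 0 (shut) to 100 (fully open), set as the call begins (- or left out, the last holds). The fingers move at their own pace and stop on an object; the grip force is fixed at half the most. Time passes only in rows, so rows that do not move let the fingers close. It gives the time, the measured TCP pose, the force, the opening and the grip force at its end, in the units of the state.
- bot.get_obs(): the state, without advancing time (a new reading comes with each control period).
- bot.capture(name): name is "scene" or "side" or "wrist"; returns the picture (420x560x3 uint8, red, green, blue); there is no depth.
- bot.camera_model(name): a dict with "fx", "fy", "cx", "cy" (pixels), "position" and "orientation" of the camera in the world; the wrist camera has in their place "T_tool_cam" (4x4, takes a point from camera to tool coordinates, whose origin is the TCP and whose axes are the flange's). Camera axes: x right, y down, z forward; pixel columns grow to the right and rows downward; lengths in mm; the calibration is good to about 2 mm. A picture is of the moment at which its call begins: read the wrist's pose just before it. camera_model takes no time and is no camera call.
- bot.close_job(): hands the job in; it is judged then, once.
Trained networks look in the newest picture that a camera, given by its name, has taken for a name from the list of things; names that differ only in an ending like _2 or _b are one class to them, and where a whole thing is asked for, a point or a joint stands for the part that bears it (a point fixed in the world has none). Each returns a list of dicts, best first, with "p" (0 to 1); they miss things now and then, are a little off and sometimes report something else, mostly with a low value. They report only what shows in the picture. A call takes as long as a camera call.
- bot.outline_of(target, camera): "mask" (420x560 bool, what is visible of it) and "pixel" ([column, row] in pixels, amid what is visible of it).
The state is a dict: "time": time; "joint_positions": joint angles; "dq": joint speeds; "tau": joint torques, N m; "tool_pos": TCP position; "tcp_rot": TCP orientation; "contact_force": force on the tool from outside, world axes, zero at the start; "moment": the same for the moment, N m; "grip_width": finger opening in mm; "finger_force": force on a finger pad.
Only numpy, scipy, OpenCV 4.12 (cv2) and the standard library are available. Lean on these libraries where they do the work, as an engineer would, in place of code of your own. Each camera call takes 0.05 s, during which the arm holds its last target. There are 200 camera calls.

## Working session

There is one attempt and no reset: what is moved stays moved. The work goes in short steps, Python scripts to look and compute and a shell command to move; the robot and the scene stay as the last step left them, time stands still between calls to the robot, and variables do not carry over. Pictures are saved under pics/ and viewed, at most 14 in all, crops included, and the job is handed in when it is done.

```bash
mkdir -p pics; ls; python3 - <<'E'
from plant import bot
import cv2
o=bot.get_obs(); print({k:o[k] for k in("time","tool_pos","tcp_rot","grip_width")})
for c in("scene","side"):
    im=bot.capture(c); cv2.imwrite(f"pics/{c}0.png",im[:,:,::-1]); print(bot.camera_model(c))
print(bot.camera_model("wrist"))
E
```

```text
pics
{'time': 0.0, 'tool_pos': array([143.28734267, 504.66126427, 226.05803571]), 'tcp_rot': array([-3.14013803e+00, -2.29373215e-04,  2.86475960e+00]), 'grip_width': 91.74470412366847}
{'fx': 514.1080659255041, 'fy': 514.1080659255041, 'cx': 282.27275212175107, 'cy': 218.3878656550997, 'position': array([1223.31347308,  429.93061875,  753.01032526]), 'orientation': array([-2.25373381, -0.01869967,  2.10748545])}
{'fx': 473.0770287923356, 'fy': 473.0770287923356, 'cx': 280.23399783237403, 'cy': 201.57010577535385, 'position': array([ 260.02269095, 1029.09526469,  859.74132728]), 'orientation': array([-2.21572944,  0.00438942, -2.94119991])}
{'fx': 325.5474827227865, 'fy': 325.5474827227865, 'cx': 275.9425575607411, 'cy': 207.8661085973424, 'T_tool_cam': array([[ 8.05063953e-04, -9.60644972e-01, -2.77777951e-01,
         7.57277068e+01],
       [ 9.99999674e-01,  7.55520137e-04,  2.85397274e-04,
        -3.54647033e-01],
       [-6.42986211e-05, -2.77778090e-01,  9.60645267e-01,
        -1.57635370e+02],
       [ 0.00000000e+00,  0.00000000e+00,  0.00000000e+00,
         1.00000000e+00]])}
```

View pics/scene0.png

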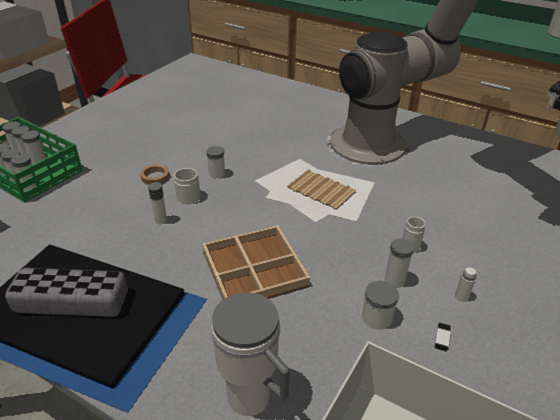

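View pics/side0.png

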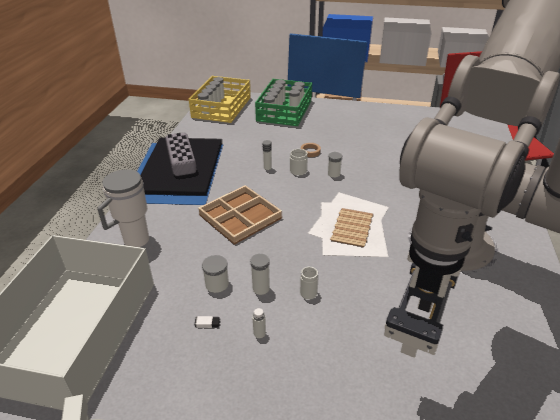

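The scene view shows the caddy at about (255,262), tub (380,305), tall jar (399,262), empty jar (413,235), spent glue (466,285), glue stick (158,203), empty tub (187,185) and short jar (216,162). The side view agrees: caddy (240,213), tub (215,274), tall jar (260,275), glue stick (267,155), short jar (335,165).

```bash
cat > h.py <<'E'
from plant import bot
import numpy as np, cv2
from scipy.spatial.transform import Rotation as R
from scipy.optimize import least_squares, minimize
D=dict(tub_center=(60,70),tall_jar_center=(44,96),short_jar_center=(44,72),glue_stick_center=(30,98),
 empty_tub_center=(58,68),empty_jar_center=(42,70),spent_glue_center=(28,72))
def cam(c):
    m=bot.camera_model(c)
    K=(m["fx"],m["fy"],m["cx"],m["cy"])
    if c!="wrist": return K,R.from_euler("xyz",m["orientation"]).as_matrix(),np.array(m["position"])
    o=bot.get_obs(); Rt=R.from_euler("xyz",o["tcp_rot"]).as_matrix(); T=m["T_tool_cam"]
    return K,Rt@T[:3,:3],Rt@T[:3,3]+o["tool_pos"]
def proj(C,P):
    K,Rm,t=C; q=(np.atleast_2d(P)-t)@Rm
    return np.c_[K[0]*q[:,0]/q[:,2]+K[2],K[1]*q[:,1]/q[:,2]+K[3]]
def ray(C,px,z):
    K,Rm,t=C; d=Rm@[(px[0]-K[2])/K[0],(px[1]-K[3])/K[1],1]; return t+d*(z-t[2])/d[2]
a=np.linspace(0,2*np.pi,40)
def hull(C,xy,d,h,z0=0):
    p=np.r_[[[xy[0]+d/2*np.cos(t),xy[1]+d/2*np.sin(t),z] for t in a for z in(z0,z0+h)]]
    return cv2.convexHull(proj(C,p).astype(np.float32))
def cen(hl):
    m=cv2.moments(hl); return np.array([m["m10"],m["m01"]])/m["m00"]
def mcen(m):
    r,c=np.nonzero(m); return np.array([c.mean(),r.mean()])
def fitcyl(n,obs,z0=0):  # obs: list of (C,centroid)
    d,h=D[n]; x0=ray(obs[0][0],obs[0][1],h/2+z0)[:2]
    s=least_squares(lambda x:np.concatenate([cen(hull(C,x,d,h,z0))-c for C,c in obs]),x0)
    return s.x,np.abs(s.fun).max()
def go(xy,z,yaw):
    "tool-frame shift (with present axes) and z turn to reach a world TCP position, yaw"
    o=bot.get_obs(); Rt=R.from_euler("xyz",o["tcp_rot"]).as_matrix()
    dw=np.array([*xy,z])-o["tool_pos"]; s=Rt.T@dw
    dy=(yaw-o["tcp_rot"][2]+np.pi/2)%np.pi-np.pi/2
    return s.round(1),round(-dy,3)
E
cat > m1.py <<'E'
from h import *
Cs={c:cam(c) for c in("scene","side")}
for c in Cs: bot.capture(c)
for n in D:
    obs=[]
    for c in Cs:
        r=bot.outline_of(n,c)
        for q in r[:2]: print(n,c,round(q["p"],2),np.round(q["pixel"]),q["mask"].sum())
        if r and r[0]["p"]>.3: obs.append((Cs[c],mcen(r[0]["mask"])))
    for ob in [[o] for o in obs]+[obs]: print("   ",*fitcyl(n,ob))
mk={}
for c in Cs:
    r=bot.outline_of("caddy",c); print("caddy",c,[(q["p"],q["pixel"],q["mask"].sum()) for q in r]); mk[c]=r[0]["mask"].astype(np.uint8)
np.savez("caddy.npz",**mk)
def cost(x):
    e=0; w=x[2]; Rm=np.array([[np.cos(w),-np.sin(w)],[np.sin(w),np.cos(w)]])
    for c in Cs:
        p=np.r_[[[*(Rm@[sx*86,sy*86]+x[:2]),z] for sx in(-1,1) for sy in(-1,1) for z in(0,28)]]
        m=np.zeros((420,560),np.uint8); hl=cv2.convexHull(proj(Cs[c],p).astype(np.float32))
        cv2.fillPoly(m,[np.round(hl*16).astype(np.int32)],1,shift=4)
        e+=1-(m&mk[c]).sum()/(m|mk[c]).sum()
    return e
x0=ray(Cs["scene"],mcen(mk["scene"]),14)[:2]
b=min((minimize(cost,[*x0,w],method="Nelder-Mead",options=dict(initial_simplex=[[*x0,w],[x0[0]+15,x0[1],w],[x0[0],x0[1]+15,w],[*x0,w+.2]])) for w in np.arange(0,1.57,.3)),key=lambda s:s.fun)
print("caddy",b.x,b.fun)
E
python3 m1.py
```

```text
tub_center scene 0.85 [379. 302.] 1405
tub_center scene 0.73 [254. 263.] 5435
tub_center side 0.68 [216. 272.] 824
    [578.03659872 269.73432216] 0.03851458186193213
    [577.85129834 267.14388387] 1.9807876583399775e-06
    [577.50812075 269.31937184] 0.6580204652744328
tall_jar_center scene 0.83 [398. 258.] 988
tall_jar_center side 0.77 [260. 273.] 684
    [464.83933588 262.72058657] 0.6176213849623764
    [468.1259172  260.61145697] 0.0011657720278890338
    [466.20593618 262.03568167] 0.6484737728824825
short_jar_center scene 0.9 [220. 161.] 498
short_jar_center scene 0.41 [396. 260.] 996
short_jar_center side 0.62 [332. 166.] 308
    [ 352.13008592 -270.16068117] 6.248815225262661e-07
    [ 349.86700639 -274.21828228] 0.002387914189625917
    [ 351.4081295  -270.81873239] 0.5899149352975996
glue_stick_center scene 0.67 [158. 202.] 510
glue_stick_center side 0.68 [268. 151.] 250
    [ 573.31596406 -265.44117028] 0.0002971722736049287
    [ 571.45459273 -270.47764699] 0.0010201836518604068
    [ 571.81422137 -267.11690636] 0.5857816103148252
empty_tub_center scene 0.74 [185. 185.
[... 207 characters left out ...]
5534
empty_jar_center scene 0.7 [414. 232.] 535
empty_jar_center side 0.91 [310. 284.] 511
    [345.14178457 255.92697436] 0.1409116496064371
    [352.51875065 254.55598441] 0.058940321239731475
    [345.8057253  255.80305527] 2.7578623215167113
spent_glue_center scene 0.61 [466. 286.] 490
spent_glue_center side 0.73 [261. 322.] 333
    [447.05503088 393.82391987] 3.821456004970969e-06
    [439.94647801 392.7125062 ] 0.2409593033451074
    [444.53178178 393.13471504] 2.1298156822034002
caddy scene [(0.86, [257.0, 265.4], np.int64(5373))]
caddy side [(0.67, [257.3, 323.0], np.int64(362)), (0.63, [238.5, 215.6], np.int64(2902))]
caddy [594.83488292   4.14264651   0.90743048] 1.1134599504541702
```

```bash
cat > m2.py <<'E'
from h import *
Cs={c:cam(c) for c in("scene","side")}
z=np.load("caddy.npz"); mk={"scene":z["scene"]}
bot.capture("side")
r=[q for q in bot.outline_of("caddy","side") if q["mask"].sum()>2000]; mk["side"]=r[0]["mask"].astype(np.uint8)
rot=lambda w:np.array([[np.cos(w),-np.sin(w)],[np.sin(w),np.cos(w)]])
def cost(x,cs=("scene","side")):
    e=0
    for c in cs:
        p=np.r_[[[*(rot(x[2])@[sx*86,sy*86]+x[:2]),z] for sx in(-1,1) for sy in(-1,1) for z in(0,28)]]
        m=np.zeros((420,560),np.uint8); hl=cv2.convexHull(proj(Cs[c],p).astype(np.float32))
        cv2.fillPoly(m,[np.round(hl*16).astype(np.int32)],1,shift=4)
        e+=1-(m&mk[c]).sum()/(m|mk[c]).sum()
    return e
x0=ray(Cs["scene"],mcen(mk["scene"]),14)[:2]
for cs in(("scene",),("side",),("scene","side")):
    b=min((minimize(cost,[*x0,w],args=(cs,),method="Nelder-Mead",options=dict(initial_simplex=[[*x0,w],[x0[0]+15,x0[1],w],[x0[0],x0[1]+15,w],[*x0,w+.2]])) for w in np.arange(0,1.57,.3)),key=lambda s:s.fun)
    print("caddy",cs,b.x,b.fun)
out=[]
for c in Cs:
    im=cv2.resize(cv2.cvtColor(bot.capture(c),cv2.COLOR_RGB2BGR),None,fx=4,fy=4,interpolation=cv2.INTER_CUBIC)
    L=lambda pts,col:cv2.polylines(im,[np.round(proj(Cs[c],[[*(rot(b.x[2])@np.array(p)+b.x[:2]),28] for p in pts])*4).astype(int)],False,col,1)
    L([(-86,-86),(86,-86),(86,86),(-86,86),(-86,-86)],(0,255,0)); L([(13,-86),(13,86)],(0,0,255)); L([(-86,13),(86,13)],(255,0,0))
    u,v=(mcen(mk[c])*4).astype(int); out.append(im[v-220:v+220,u-200:u+200] if 0 else im[v-250:v+250,u-240:u+240])
cv2.imwrite("pics/cad.png",cv2.resize(np.hstack(out),(800,417)))
E
python3 m2.py
```

```text
caddy ('scene',) [594.83488292   4.14264651   0.90743048] 0.11345995045417012
caddy ('side',) [591.52970476   1.81066831   0.93977507] 0.02537722908093276
caddy ('scene', 'side') [591.9873961    2.24563237   0.9110125 ] 0.14357678790684392
```

View pics/cad.png

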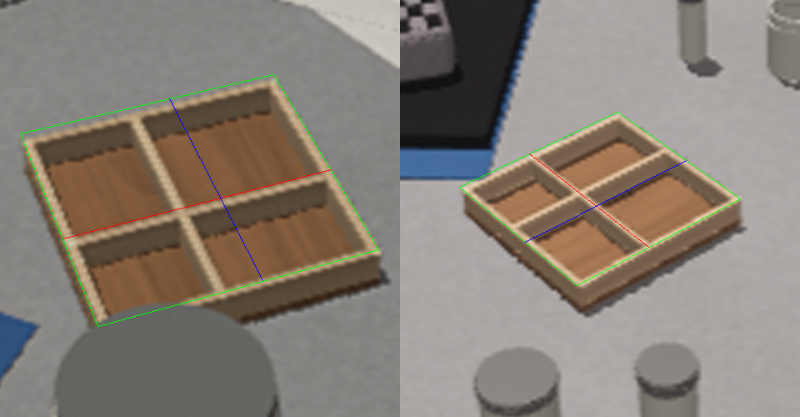

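The overlay shows the outline fits well. The partitions match with local x=+13 but y=−13, so the caddy frame is turned −90°: centre ≈ (592,2), yaw ≈ −0.64. The small compartment points away from the robot.

```bash
cat >> h.py <<'E'
def plan(xy,z,closing_deg):
    "turn about tool z to do first (rad), then shift in the turned axes (mm)"
    o=bot.get_obs(); y0=o["tcp_rot"][2]; dy=(np.radians(closing_deg)+np.pi/2-y0+np.pi/2)%np.pi-np.pi/2
    Rt=R.from_euler("xyz",[np.pi,0,y0+dy]).as_matrix(); s=Rt.T@(np.array([*xy,z])-o["tool_pos"])
    n=max(1,int(np.ceil(abs(dy)/.145))); k=int(np.ceil(np.hypot(*s[:2])/48))
    print("turn",round(-dy,3),"in",n,"rows of",round(-dy/n,4),"| shift",s.round(1),"xy in",k,"rows",(s/max(k,1)).round(1),"| j6",o["joint_positions"][5].round(2),"t",round(float(o["time"]),2))
CADDY=np.array([592,2.]);W=.925-np.pi/2
def comp(x,y): return CADDY+[np.cos(W)*x-np.sin(W)*y,np.sin(W)*x+np.cos(W)*y]
E
python3 - <<'E'
from h import *
for p in[(-35,-35),(-35,48),(48,-35),(48,48)]: print(comp(*p).round(1))
print("mug",ray(cam("side"),(135,247),0),ray(cam("scene"),(247,405),0))
plan((577.5,269),120,90)
E
```

```text
[543.   -4.9]
[592.9  61.4]
[609.3 -54.8]
[659.2  11.4]
mug [833.59965867 184.17032668   0.        ] [857.88084144 163.10739919   0.        ]
turn -0.277 in 2 rows of -0.1384 | shift [-434.  -236.   106.7] xy in 11 rows [-39.5 -21.5   9.7] | j6 -0.15 t 1.2
```

```bash
python3 -m jog '[[0,0,0,0,0,-0.1384],[0,0,0,0,0,-0.1384],[-42,-23,8,0,0,0],[-42,-23,8,0,0,0],[-42,-23,8,0,0,0],[-42,-23,8,0,0,0],[-42,-23,8,0,0,0],[-42,-23,8,0,0,0],[-42,-23,8,0,0,0],[-42,-23,8,0,0,0],[-42,-23,8,0,0,0],[-42,-23,8,0,0,0]]' 100; python3 -c "
from h import *
plan((577.5,269),34,90)"
```

```text
time: 2.4
tool_pos: [565.1, 273.8, 146.4]
tcp_rot: [3.141, 0.0, 3.141]
contact_force: [0.2, 0.9, 0.1]
grip_width: 91.6
finger_force: 0.0
turn -0.0 in 1 rows of -0.0002 | shift [-12.4  -4.8 112.4] xy in 1 rows [-12.4  -4.8 112.4] | j6 -1.24 t 2.4
```

```bash
python3 -m jog '[[-12.4,-4.8,20,0,0,0],[0,0,32,0,0,0],[0,0,30,0,0,0],[0,0,20,0,0,0],[0,0,10,0,0,0],[0,0,0,0,0,0]]' && python3 -m jog '[[0,0,0,0,0,0],[0,0,0,0,0,0],[0,0,0,0,0,0],[0,0,0,0,0,0],[0,0,0,0,0,0],[0,0,0,0,0,0]]' 0
```

```text
time: 3.0
tool_pos: [575.1, 270.0, 33.4]
tcp_rot: [-3.141, -0.002, -3.142]
contact_force: [0.3, -0.9, 0.5]
grip_width: 91.9
finger_force: 0.0
time: 3.6
tool_pos: [576.2, 270.2, 35.4]
tcp_rot: [3.141, 0.001, 3.142]
contact_force: [-0.7, -1.8, 4.6]
grip_width: 58.7
finger_force: 30.0
```

```bash
python3 -m jog '[[0,0,-15,0,0,0],[0,0,-40,0,0,0],[0,0,-35,0,0,0]]' && python3 -c "
from h import *
plan(comp(-35,-35),42,53)"
```

```text
time: 3.9
tool_pos: [575.4, 270.2, 126.2]
tcp_rot: [-3.141, -0.001, 3.142]
contact_force: [0.9, 0.6, -0.8]
grip_width: 59.2
finger_force: 30.0
turn 0.646 in 5 rows of 0.1291 | shift [-139.6 -239.2   84.2] xy in 6 rows [-23.3 -39.9  14. ] | j6 -1.25 t 3.9
```

```bash
python3 -m jog '[[0,0,0,0,0,0.1291],[0,0,0,0,0,0.1291],[0,0,0,0,0,0.1291],[0,0,0,0,0,0.1291],[0,0,0,0,0,0.1291],[-23.3,-39.9,0,0,0,0],[-23.3,-39.9,0,0,0,0],[-23.3,-39.9,0,0,0,0],[-23.3,-39.9,0,0,0,0],[-23.3,-39.9,0,0,0,0],[-23.3,-39.9,0,0,0,0],[0,0,0,0,0,0]]' && python3 - <<'E'
from h import *
C=cam("wrist"); im=bot.capture("wrist")[:,:,::-1].copy()
for pts in([(-86,-86),(86,-86),(86,86),(-86,86),(-86,-86)],[(13,-86),(13,86)],[(-86,13),(86,13)]):
    cv2.polylines(im,[np.round(proj(C,[[*comp(*p),28] for p in pts])).astype(int)],False,(0,255,0),1)
cv2.imwrite("pics/w1.png",im)
plan(comp(-35,-35),42,53)
E
```

```text
time: 5.1
tool_pos: [543.1, -10.1, 125.5]
tcp_rot: [-3.141, 0.001, 2.491]
contact_force: [-0.7, 0.3, -1.6]
grip_width: 58.7
finger_force: 30.0
turn -0.004 in 1 rows of -0.0044 | shift [ 1.9  2.  83.5] xy in 1 rows [ 1.9  2.  83.5] | j6 -1.08 t 5.15
```

View pics/w1.png

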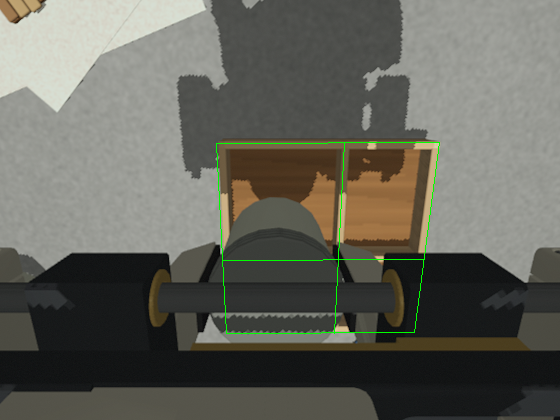

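The caddy overlay matches the wrist view: rim corners at (217,143) and (437,143), partition at x≈343. The tub hangs over the large compartment.

```bash
python3 -m jog '[[1.9,2,30,0,0,0],[0,0,30,0,0,0],[0,0,16,0,0,0],[0,0,5,0,0,0],[0,0,2,0,0,0],[0,0,1,0,0,0],[0,0,0,0,0,0]]'
```

```text
time: 5.85
tool_pos: [543.9, -2.1, 41.7]
tcp_rot: [3.141, 0.001, 2.496]
contact_force: [0.6, 0.8, -1.4]
grip_width: 58.6
finger_force: 30.0
```

```bash
python3 -m jog '[[0,0,0.7,0,0,0],[0,0,0.5,0,0,0],[0,0,0,0,0,0]]'; python3 -m jog '[[0,0,0.5,0,0,0],[0,0,0,0,0,0]]';python3 -m jog '[[0,0,0.5,0,0,0],[0,0,0,0,0,0]]'
```

```text
time: 6.15
tool_pos: [544.1, -2.4, 41.3]
tcp_rot: [3.14, 0.002, 2.496]
contact_force: [-1.4, 0.9, 8.4]
grip_width: 58.9
finger_force: 30.0
time: 6.35
tool_pos: [544.1, -2.5, 41.2]
tcp_rot: [3.14, 0.003, 2.496]
contact_force: [-3.7, 0.3, 11.8]
grip_width: 58.9
finger_force: 30.0
time: 6.55
tool_pos: [544.2, -2.5, 41.2]
tcp_rot: [3.14, 0.003, 2.496]
contact_force: [-4.8, 0.3, 15.3]
grip_width: 59.1
finger_force: 30.0
```

```bash
python3 -m jog '[[0,0,0,0,0,0],[0,0,0,0,0,0],[0,0,0,0,0,0]]' 80; python3 -m jog '[[0,0,-30,0,0,0],[0,0,-50,0,0,0],[0,0,-45,0,0,0]]' 100;  python3 -c "
from h import *
plan((466,262),125,143)"
```

```text
time: 6.85
tool_pos: [543.4, -2.4, 38.8]
tcp_rot: [3.141, 0.001, 2.496]
contact_force: [-0.3, 0.3, 0.2]
grip_width: 73.0
finger_force: 0.0
time: 7.15
tool_pos: [542.9, -2.3, 164.8]
tcp_rot: [-3.141, -0.001, 2.496]
contact_force: [1.5, -0.6, 0.4]
grip_width: 90.4
finger_force: 0.0
turn -1.571 in 11 rows of -0.1428 | shift [-164.8  220.5   39.8] xy in 6 rows [-27.5  36.8   6.6] | j6 -1.07 t 7.15
```

```bash
python3 -c "
from h import *
plan((466,262),125,90)"
```

```text
turn -0.646 in 5 rows of -0.1291 | shift [ 76.9 264.3  39.8] xy in 6 rows [12.8 44.1  6.6] | j6 -1.07 t 7.15
```

```bash
python3 -m jog '[[0,0,0,0,0,-0.1291],[0,0,0,0,0,-0.1291],[0,0,0,0,0,-0.1291],[0,0,0,0,0,-0.1291],[0,0,0,0,0,-0.1291],[12.8,44.1,6.6,0,0,0],[12.8,44.1,6.6,0,0,0],[12.8,44.1,6.6,0,0,0],[12.8,44.1,6.6,0,0,0],[12.8,44.1,6.6,0,0,0],[12.8,44.1,6.6,0,0,0],[0,0,0,0,0,0]]' 100; python3 -c "
from h import *
plan((466,262),52,90)"
```

```text
time: 8.35
tool_pos: [463.9, 266.6, 122.9]
tcp_rot: [3.141, -0.002, -3.136]
contact_force: [1.1, -0.1, 0.5]
grip_width: 91.9
finger_force: 0.0
turn 0.006 in 1 rows of 0.0055 | shift [-2.1 -4.6 70.9] xy in 1 rows [-2.1 -4.6 70.9] | j6 -1.2 t 8.35
```

```bash
python3 -m jog '[[0,0,20,0,0,0],[0,0,25,0,0,0],[0,0,18,0,0,0],[0,0,8,0,0,0],[0,0,0,0,0,0]]'; python3 -m jog '[[0,0,0,0,0,0],[0,0,0,0,0,0],[0,0,0,0,0,0],[0,0,0,0,0,0],[0,0,0,0,0,0],[0,0,0,0,0,0],[0,0,0,0,0,0]]' 0;python3 -m jog '[[0,0,-15,0,0,0],[0,0,-40,0,0,0],[0,0,-35,0,0,0]]' && python3 -c "
from h import *
plan(comp(-35,48),59,90)"
```

```text
time: 8.85
tool_pos: [466.1, 261.6, 52.1]
tcp_rot: [-3.141, -0.002, 3.141]
contact_force: [-0.4, 0.0, 0.3]
grip_width: 92.1
finger_force: 0.0
time: 9.55
tool_pos: [466.5, 262.4, 53.0]
tcp_rot: [3.141, 0.0, -3.142]
contact_force: [0.2, 1.0, 0.2]
grip_width: 42.8
finger_force: 30.0
time: 9.85
tool_pos: [465.9, 262.1, 143.6]
tcp_rot: [-3.141, -0.002, -3.142]
contact_force: [0.3, -0.1, -1.9]
grip_width: 42.7
finger_force: 30.0
turn 0.0 in 1 rows of 0.0001 | shift [-127.  -200.7   84.6] xy in 5 rows [-25.4 -40.1  16.9] | j6 -1.2 t 9.85
```

```bash
python3 -m jog '[[-25.4,-40.1,0,0,0,0],[-25.4,-40.1,0,0,0,0],[-25.4,-40.1,0,0,0,0],[-25.4,-40.1,0,0,0,0],[-25.4,-40.1,0,0,0,0],[0,0,0,0,0,0],[0,0,0,0,0,0],[0,0,30,0,0,0],[0,0,30,0,0,0],[0,0,16,0,0,0],[0,0,5,0,0,0],[0,0,0,0,0,0]]'; python3 -m jog '[[0,0,2,0,0,0],[0,0,1,0,0,0],[0,0,0,0,0,0]]'
```

```text
time: 11.05
tool_pos: [592.6, 62.9, 61.6]
tcp_rot: [3.141, -0.001, -3.14]
contact_force: [0.5, 0.0, -0.5]
grip_width: 43.0
finger_force: 30.0
time: 11.35
tool_pos: [593.7, 61.8, 59.7]
tcp_rot: [3.142, 0.001, -3.142]
contact_force: [0.3, -0.6, -0.8]
grip_width: 42.6
finger_force: 30.0
```

```bash
python3 -m jog '[[0,0,0.7,0,0,0],[0,0,0.5,0,0,0],[0,0,0,0,0,0]]'; python3 -m jog '[[0,0,0.6,0,0,0],[0,0,0,0,0,0]]'
```

```text
time: 11.65
tool_pos: [594.2, 61.8, 59.0]
tcp_rot: [3.141, 0.002, 3.141]
contact_force: [-1.5, 0.1, 5.6]
grip_width: 42.8
finger_force: 30.0
time: 11.85
tool_pos: [594.5, 61.8, 59.0]
tcp_rot: [3.141, 0.003, 3.142]
contact_force: [-1.0, 0.3, 8.6]
grip_width: 43.0
finger_force: 30.0
```

```bash
python3 -m jog '[[0,0,0,0,0,0],[0,0,0,0,0,0],[0,0,0,0,0,0]]' 65; python3 -m jog '[[0,0,-25,0,0,0],[0,0,-45,0,0,0],[0,0,-30,0,0,0]]';  python3 -c "
from h import *
plan((351.5,-271.5),36,90)"
```

```text
time: 12.15
tool_pos: [593.3, 61.7, 57.0]
tcp_rot: [3.142, -0.0, 3.141]
contact_force: [0.5, -0.4, -0.1]
grip_width: 58.4
finger_force: 0.0
time: 12.45
tool_pos: [593.9, 61.7, 159.2]
tcp_rot: [3.142, 0.001, 3.142]
contact_force: [0.2, 0.6, 0.8]
grip_width: 59.4
finger_force: 0.0
turn -0.0 in 1 rows of -0.0001 | shift [ 242.4 -333.2  123.2] xy in 9 rows [ 26.9 -37.   13.7] | j6 -1.6 t 12.45
```

```bash
python3 -m jog '[[26.9,-37,3,0,0,0],[26.9,-37,3,0,0,0],[26.9,-37,3,0,0,0],[26.9,-37,3,0,0,0],[26.9,-37,3,0,0,0],[26.9,-37,3,0,0,0],[26.9,-37,3,0,0,0],[26.9,-37,3,0,0,0],[26.9,-37,3,0,0,0],[0,0,0,0,0,0],[0,0,0,0,0,0]]' 100;  python3 -c "
from h import *
bot.capture('wrist'); C=cam('wrist'); r=bot.outline_of('short_jar_center','wrist')
for q in r: print(q['p'],q['pixel'],q['mask'].sum(), fitcyl('short_jar_center',[(C,mcen(q['mask']))]))
plan((351.5,-271.5),38,90)"
```

```text
time: 13.55
tool_pos: [350.7, -271.8, 129.9]
tcp_rot: [3.141, -0.0, 3.138]
contact_force: [0.1, -0.4, 0.2]
grip_width: 91.5
finger_force: 0.0
0.82 [275.8, 219.9] 3647 (array([ 351.05553244, -271.50748505]), np.float64(1.9933833073082496e-06))
turn 0.0 in 1 rows of 0.0004 | shift [ 0.2 -0.9 92.1] xy in 1 rows [ 0.2 -0.9 92.1] | j6 -2.4 t 13.65
```

```bash
python3 -m jog '[[0,0,25,0,0,0],[0,0,35,0,0,0],[0,0,22,0,0,0],[0,0,10,0,0,0],[0,0,0,0,0,0]]'; python3 -m jog '[[0,0,0,0,0,0],[0,0,0,0,0,0],[0,0,0,0,0,0],[0,0,0,0,0,0],[0,0,0,0,0,0],[0,0,0,0,0,0],[0,0,0,0,0,0]]' 0;python3 -m jog '[[0,0,-15,0,0,0],[0,0,-40,0,0,0],[0,0,-45,0,0,0],[0,0,-15,0,0,0]]' && python3 -c "
from h import *
plan(comp(48,-35),45,90)"
```

```text
time: 14.15
tool_pos: [351.5, -269.9, 37.3]
tcp_rot: [3.14, -0.002, -3.14]
contact_force: [0.6, -0.3, 0.2]
grip_width: 91.7
finger_force: 0.0
time: 14.85
tool_pos: [351.3, -271.4, 38.2]
tcp_rot: [-3.141, 0.0, 3.141]
contact_force: [0.9, -0.7, 0.7]
grip_width: 43.0
finger_force: 30.0
time: 15.25
tool_pos: [352.5, -272.5, 156.7]
tcp_rot: [-3.137, 0.004, -3.142]
contact_force: [0.4, -1.2, -2.1]
grip_width: 43.1
finger_force: 30.0
turn 0.0 in 1 rows of 0.0001 | shift [-256.8  217.6  111.7] xy in 8 rows [-32.1  27.2  14. ] | j6 -2.4 t 15.25
```

```bash
python3 -m jog '[[-32.1,27.2,0,0,0,0],[-32.1,27.2,0,0,0,0],[-32.1,27.2,0,0,0,0],[-32.1,27.2,0,0,0,0],[-32.1,27.2,0,0,0,0],[-32.1,27.2,0,0,0,0],[-32.1,27.2,0,0,0,0],[-32.1,27.2,0,0,0,0],[0,0,0,0,0,0],[0,0,0,0,0,0]]'; python3 -m jog '[[0,0,40,0,0,0],[0,0,40,0,0,0],[0,0,20,0,0,0],[0,0,8,0,0,0],[0,0,2,0,0,0],[0,0,0,0,0,0]]'
```

```text
time: 16.25
tool_pos: [607.8, -52.9, 152.1]
tcp_rot: [3.141, -0.002, -3.14]
contact_force: [-0.2, -0.6, -1.1]
grip_width: 43.0
finger_force: 30.0
time: 16.85
tool_pos: [607.9, -54.7, 44.5]
tcp_rot: [-3.141, 0.001, 3.14]
contact_force: [-0.4, 0.7, -1.5]
grip_width: 42.9
finger_force: 30.0
```

```bash
python3 -m jog '[[0,0,0.5,0,0,0],[0,0,0,0,0,0]]'; python3 -m jog '[[0,0,0.7,0,0,0],[0,0,0,0,0,0]]'
```

```text
time: 17.05
tool_pos: [608.5, -54.6, 44.1]
tcp_rot: [-3.141, 0.002, 3.141]
contact_force: [-2.4, -1.7, 5.0]
grip_width: 42.8
finger_force: 30.0
time: 17.25
tool_pos: [608.8, -54.6, 44.1]
tcp_rot: [-3.141, 0.003, 3.141]
contact_force: [-3.5, -1.3, 10.0]
grip_width: 42.7
finger_force: 30.0
```

```bash
python3 -m jog '[[0,0,0,0,0,0],[0,0,0,0,0,0],[0,0,0,0,0,0]]' 65; python3 -m jog '[[0,0,-25,0,0,0],[0,0,-45,0,0,0],[0,0,-45,0,0,0]]';  python3 -c "
from h import *
plan((572,-267.5),140,90)"
```

```text
time: 17.55
tool_pos: [608.0, -53.8, 41.9]
tcp_rot: [3.141, 0.0, 3.141]
contact_force: [-0.1, -0.1, 0.3]
grip_width: 58.3
finger_force: 0.0
time: 17.85
tool_pos: [607.4, -53.5, 157.3]
tcp_rot: [3.141, -0.002, 3.142]
contact_force: [0.9, -0.8, -0.2]
grip_width: 59.5
finger_force: 0.0
turn -0.0 in 1 rows of -0.0001 | shift [  35.4 -214.    17.3] xy in 5 rows [  7.1 -42.8   3.5] | j6 -1.78 t 17.85
```

```bash
python3 -m jog '[[7.1,-42.8,3,0,0,0],[7.1,-42.8,3,0,0,0],[7.1,-42.8,3,0,0,0],[7.1,-42.8,3,0,0,0],[7.1,-42.8,3,0,0,0],[0,0,0,0,0,0],[0,0,0,0,0,0]]' 100;  python3 -c "
from h import *
bot.capture('wrist'); C=cam('wrist'); r=bot.outline_of('glue_stick_center','wrist')
for q in r: print(q['p'],q['pixel'],q['mask'].sum(), fitcyl('glue_stick_center',[(C,mcen(q['mask']))]))
plan((572,-267.5),50,90)"
```

```text
time: 18.55
tool_pos: [572.1, -268.4, 141.3]
tcp_rot: [3.141, -0.001, 3.139]
contact_force: [-0.2, -0.4, 0.3]
grip_width: 91.6
finger_force: 0.0
0.83 [277.0, 223.0] 2352 (array([ 572.56744036, -266.61198332]), np.float64(3.0265312602750782e-06))
turn 0.001 in 1 rows of 0.0007 | shift [ 0.7 -0.9 91.7] xy in 1 rows [ 0.7 -0.9 91.7] | j6 -2.13 t 18.65
```

```bash
python3 -m jog '[[0,0,25,0,0,0],[0,0,35,0,0,0],[0,0,22,0,0,0],[0,0,9,0,0,0],[0,0,0,0,0,0]]'; python3 -m jog '[[0,0,0,0,0,0],[0,0,0,0,0,0],[0,0,0,0,0,0],[0,0,0,0,0,0],[0,0,0,0,0,0],[0,0,0,0,0,0],[0,0,0,0,0,0],[0,0,0,0,0,0]]' 0;python3 -m jog '[[0,0,-15,0,0,0],[0,0,-40,0,0,0],[0,0,-45,0,0,0],[0,0,-20,0,0,0]]' && python3 -c "
from h import *
plan(comp(48,48),58,90)"
```

```text
time: 19.15
tool_pos: [572.5, -266.1, 50.0]
tcp_rot: [3.14, -0.002, -3.14]
contact_force: [0.5, 0.2, 0.5]
grip_width: 91.8
finger_force: 0.0
time: 19.95
tool_pos: [572.6, -267.7, 50.8]
tcp_rot: [3.141, -0.0, 3.141]
contact_force: [-0.7, 0.4, -0.0]
grip_width: 32.1
finger_force: 0.0
time: 20.35
tool_pos: [574.0, -268.5, 175.3]
tcp_rot: [-3.138, 0.005, -3.142]
contact_force: [-0.3, 0.0, -0.7]
grip_width: 29.6
finger_force: 30.0
turn 0.0 in 1 rows of 0.0001 | shift [-85.3 279.9 117.3] xy in 7 rows [-12.2  40.   16.8] | j6 -2.13 t 20.35
```

The fingers closed only as the lift began, so the grasp height is uncertain; I'll move over the compartment and look.

```bash
python3 -m jog '[[-12.2,40,0,0,0,0],[-12.2,40,0,0,0,0],[-12.2,40,0,0,0,0],[-12.2,40,0,0,0,0],[-12.2,40,0,0,0,0],[-12.2,40,0,0,0,0],[-12.2,40,0,0,0,0],[0,0,0,0,0,0],[0,0,0,0,0,0]]'; python3 - <<'E'
from h import *
o=bot.get_obs(); C=cam("side"); im=bot.capture("side")[:,:,::-1].copy()
b=proj(C,[*o["tool_pos"][:2],o["tool_pos"][2]-50])[0]; print("expected underside px",b,"10mm lower",proj(C,[*o["tool_pos"][:2],o["tool_pos"][2]-60])[0],o["tool_pos"])
plan(comp(48,48),58,90)
x,y=b.astype(int); cv2.imwrite("pics/s2.png",cv2.resize(im[y-90:y+60,x-100:x+100],None,fx=4,fy=4,interpolation=cv2.INTER_CUBIC)); print(x-100,y-90)
E
```

```text
time: 21.25
tool_pos: [657.8, 13.2, 170.5]
tcp_rot: [-3.141, -0.001, -3.139]
contact_force: [0.6, -0.9, -1.4]
grip_width: 29.3
finger_force: 30.0
expected underside px [213.32081576 181.74258884] 10mm lower [213.64378199 184.72001767] [657.84677398  13.23334276 170.48578145]
turn 0.0 in 1 rows of 0.0005 | shift [ -1.5  -0.6 112.6] xy in 1 rows [ -1.5  -0.6 112.6] | j6 -1.67 t 21.3
113 91
```

View pics/s2.png

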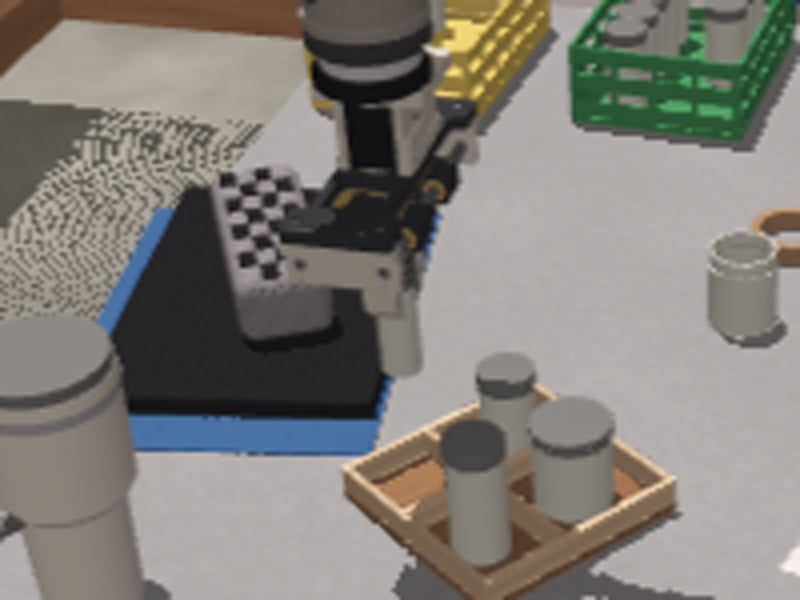

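The crop shows tub, tall and short jars upright in their compartments, and the held glue stick's underside at about (214,183) full-image, close to the expected (213,182), so the grasp height is nominal.

```bash
python3 -m jog '[[-1,0,35,0,0,0],[0,0,35,0,0,0],[0,0,25,0,0,0],[0,0,10,0,0,0],[0,0,3,0,0,0],[0,0,2,0,0,0],[0,0,0,0,0,0]]'; python3 -m jog '[[0,0,1,0,0,0],[0,0,1,0,0,0],[0,0,0,0,0,0]]'
```

```text
time: 22.0
tool_pos: [659.8, 11.9, 62.3]
tcp_rot: [-3.141, 0.002, 3.141]
contact_force: [0.1, -0.0, -1.0]
grip_width: 29.3
finger_force: 30.0
time: 22.3
tool_pos: [659.1, 12.4, 59.3]
tcp_rot: [-3.142, 0.001, -3.141]
contact_force: [-0.5, 0.3, -0.4]
grip_width: 29.0
finger_force: 30.0
```

```bash
for i in 1 2; do python3 -m jog '[[0,0,0.7,0,0,0],[0,0,0,0,0,0]]' | grep -E 'pos|force'; done
```

```text
tool_pos: [659.3, 12.4, 58.8]
contact_force: [-0.7, -0.2, 2.9]
finger_force: 30.0
tool_pos: [659.5, 12.4, 58.7]
contact_force: [-1.3, -0.5, 6.1]
finger_force: 30.0
```

```bash
python3 -m jog '[[0,0,0.7,0,0,0],[0,0,0,0,0,0]]' | grep -E 'pos|force'
```

```text
tool_pos: [659.8, 12.4, 58.7]
contact_force: [-1.3, 0.5, 10.7]
finger_force: 30.0
```

```bash
python3 -m jog '[[0,0,0,0,0,0],[0,0,0,0,0,0],[0,0,0,0,0,0]]' 52; python3 -m jog '[[0,0,-25,0,0,0],[0,0,-45,0,0,0],[0,0,-45,0,0,0],[0,0,-30,0,0,0],[30,-40,0,0,0,0],[30,-40,0,0,0,0],[30,-40,0,0,0,0],[30,-40,0,0,0,0],[0,0,0,0,0,0]]'; python3 - <<'E'
from h import *
out=[]
for c,(x,y) in(("scene",(256,255)),("side",(240,205))):
    C=cam(c); im=bot.capture(c)[:,:,::-1].copy()
    cv2.imwrite(f"pics/{c}_end.png",im); out.append(cv2.resize(im[y-75:y+75,x-70:x+70],None,fx=2.8,fy=2.8,interpolation=cv2.INTER_CUBIC))
cv2.imwrite("pics/end.png",np.hstack(out))
E
```

```text
time: 23.2
tool_pos: [658.7, 12.4, 56.3]
tcp_rot: [3.141, -0.001, -3.142]
contact_force: [0.1, -0.4, 0.0]
grip_width: 46.1
finger_force: 0.0
time: 24.1
tool_pos: [535.8, -152.0, 201.7]
tcp_rot: [-3.141, -0.002, 3.136]
contact_force: [-0.7, 0.7, 0.9]
grip_width: 47.8
finger_force: 0.0
```

View pics/end.png

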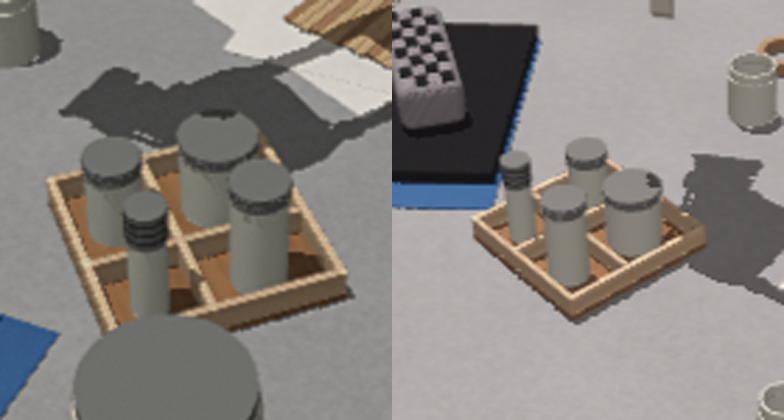

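View pics/side_end.png

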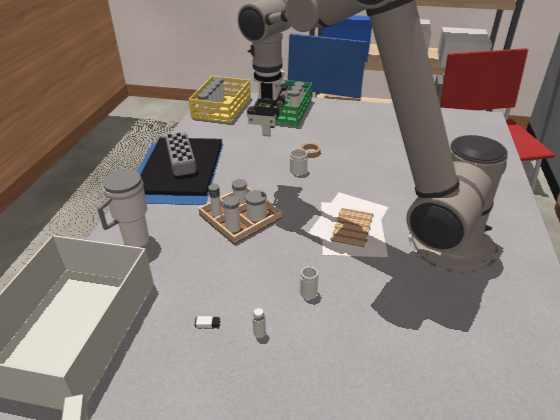

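All four stand upright in their own compartments. The look-alikes at (298,162), (310,284) and (260,322) are where they were, and the gripper is clear at (264,120).

```bash
python3 -c "
from plant import bot
print(bot.close_job())"
```

```text
the job is handed in; nothing more can be done
None
```

I packed the tub, both jars and the glue stick upright in their own compartments, left the three look-alikes standing where they were, and handed the job in at about 24 s.

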